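Third hand for the spice rack's front rail

ROBOT

A 7-joint arm with a two-finger parallel gripper is mounted at the origin on a cart in front of the work surface, level with it; the furniture and walls round the work are solid. World frame = base frame: x ahead of the robot, y to its left, z up, the work surface at z = 0. Lengths are in mm, angles in rad, forces in N, time in s.
With the tool pointing down it reaches from about 425 to 825 mm from the base axis. Payload 3.6 kg.
Tool frame: the origin (TCP) lies at the very end of the fingers, on their centre line; the grasp point (between the pads) lies 19 mm behind it; z points along the fingers, y is the line along which they close (so a half turn about z gives the same grasp; the last joint's range is limited). The gripper opens to 93 mm and grips with 3 to 60 N. Pads are 15 mm wide; open, the fingers measure 128 mm over their backs; the gripper's body (75 mm by 188 mm) begins 65 mm behind the grasp point.
Start: joints at [-1.244, 0.615, -0.013, 1.423, 0.008, 1.103, -0.04], TCP at [225.167, 609.722, 218.64] pointing down, gripper open.
Joint ranges: [-3.12, 3.12], [-0.3, 2.06], [-1.34, 1.32], [0.26, 2.42], [-1.36, 4.5], [0.01, 1.98], [-2.84, 2.84]. Speed limits (rad/s): [2.79, 2.79, 3.14, 3.14, 3.14, 3.14, 3.14].

INTERFACE

Orientations are given as [roll, pitch, yaw] about the fixed x, y, z axes, in that order (R = Rz(yaw) Ry(pitch) Rx(roll)).
In Python, from station import manip gives the robot as it stands.
- The arm moves only by the tool send_rows, never from a script. Its argument "plan" is one flat list of numbers, 5 for each row, row after row: the shift along the world's x, y, z in m, then the turn about the world's z in rad, then the closure, from 0 (fully open) to 1 (shut). A call has 1 to 10 rows; each row shifts and turns the commanded pose from where the row before left it; what a row does not reach is not made up. A row lasts 1/10 s, in which the tool goes at most 50 mm and 8.59 degrees, less where a joint would pass 70% of its speed; a pose out of reach is approached as far as the arm can. A call is refused whole if a number of a shift passes 0.05 or a number of a turn 0.15, either way. A call with a gripper value outside its range is refused whole. The fingers move at their own pace and stop on an object; "squeeze" is the grip in N (left out, the last holds). Time passes only in rows, so rows that do not move let the fingers close. It gives the time, the measured TCP pose, the force, the opening and the grip force at its end, in the units of the state.
- manip.get_state(): the state, without advancing time (a new reading comes with each control period).
- manip.read_camera(name): name is "side" or "top" or "wrist"; returns (picture, depth): 420x560x3 uint8, red, green, blue; 420x560 float32, mm along the optical axis (not along the pixel's ray), 0 where there is no reading.
- manip.get_calibration(name): a dict with "mtx" (3x3 intrinsics, pixels), "distortion" ([k1, k2, p1, p2, k3] as OpenCV has them; the pictures are not rectified), "xyz" and "attitude" of the camera in the world; the wrist camera has in their place "mount" (4x4, takes a point from camera to tool coordinates, whose origin is the TCP and whose axes are the flange's). Camera axes: x right, y down, z forward; pixel columns grow to the right and rows downward; lengths in mm; the calibration is good to about 2 mm. A picture is of the moment at which its call begins: read the wrist's pose just before it. get_calibration takes no time and is no camera call.
- manip.finish_job(): hands the job in; it is judged then, once.
The state is a dict: "clock": time; "qpos": joint angles; "qd": joint speeds; "tau": joint torques, N m; "ee_pos": TCP position; "eef_rot": TCP orientation; "force": force on the tool from outside, world axes, zero at the start; "moment": the same for the moment, N m; "gripper_width": opening from 0.0 (shut) to 1.0 (fully open); "finger_force": force on a finger pad.
Only numpy, scipy, OpenCV 4.12 (cv2) and the standard library are available. Lean on these libraries where they do the work, as an engineer would, in place of code of your own. Each camera call takes 0.05 s, during which the arm holds its last target. There are 200 camera calls.

TASK

Be my third hand: pick up the loose wooden front rail, offer it up across the front ends of the spice rack's two sides, level, top edge flush with their tops and ends flush with their outer faces, and press it straight in until the sled's pointer stands between the two ridges on the jig (about 7 N). Press gently, never running the sled onto its end stop, keep the press steady for a few seconds, and finish while still holding the rail there in the gripper so that I can drive the screws; leave the jars and other kitchen things alone.

Things in the scene. Friction and masses are not known exactly. Their poses are not given: they have to be found in the camera images.
- rail: Loose front rail: plain light wood bar, 160 mm long (its y axis), 22 mm thick (x), 44 mm high (z), about 95 g; stands on its long narrow edge on the surface. Origin at its centre (22 mm above the surface at the start). Both faces and both ends are alike. Grip it across its 22 mm thickness at mid-length. In place, the rack is open behind it for 86 mm and below it for 38 mm.
- rack: Small wooden spice rack on the jig's sprung sled: two upright sides 14 mm thick, 90 high, 96 deep, 160 mm over their outer faces, open front and top. Origin midway between the sides' front ends, 22 mm below their tops, 102 mm above the surface, moving with the sled; x = pressing direction (level, into the rack), y = along the rail's place, z up. Rail in place: its centre at x -11 mm, y 0, z 0.
- sled (a joint): Travel of the sled with the rack, in m: 0 at rest, grows as the rack is pushed along its +x against a spring of 350 N/m (no preload; 0.020 is about 7 N); springs back when let go. End stop at 0.042. The steel pointer on the sled's right edge stands between the two ridges from 0.012 to 0.028.
- jig: Fixed plywood base, 262 x 236 x 15 mm, with guide rails, the sled and, behind it, a spring block 85 mm tall. Origin on the surface below the rack's origin as at rest; x = pressing direction; reaches from x -10 to +252 mm. The pointer rests at x 45 mm on the right (y about -100 mm); the two ridges across x are 12 and 28 mm beyond it.
- jar_wide: Glass jar with a grey lid, 61 mm across, 102 mm tall; bystander, leave alone. Origin under its centre.
- jar_slim: Glass jar with a dark lid, 39 mm across, 100 mm tall; bystander, leave alone. Origin under its centre.
- tin: Upright rectangular tin, 34 x 45 x 103 mm; bystander, leave alone. Origin under its centre.
- jar_big: Big glass jar with a blue lid, 72 mm across, 142 mm tall; bystander, leave alone. Origin under its centre.
- bottle: Clear bottle, 55 mm across, 200 mm tall; bystander, leave alone. Origin under its centre.
- dish: Shallow round dish, 140 mm across, 29 mm high; bystander, leave alone. Origin under its centre.

How it is judged (in metres and radians):
On the way, in this order (a step that is already met when the one before it is completed fails the run):
1. the rail is picked up: lifted clear of the surface, held in the fingers, not touching the rack (height (world z) of rail above 0.06 m and contact force between the fingers and rail above 1 N and contact force between rail and rack below 0.1 N), for 0.2 s.
2. the rail is pressed flush against the rack with the pointer between the ridges, steadily for 2 s (value of joint sled between 0.012 and 0.028 m and contact force between rail and rack between 3 and 12 N and x of rail in the frame of rack between -0.018 and -0.006 m and y of rail in the frame of rack between -0.008 and 0.008 m and z of rail in the frame of rack between -0.008 and 0.008 m and angle between the y axis of rail and the y axis of rack, either way round below 0.09 rad and angle between rail's own z axis and vertical below 0.12 rad and contact force between the fingers and rail above 1 N), for 2 s.
At the end, for the whole second after the job is handed in: Held in the fingers and by nothing else, the rail presses the sled steadily 12 to 28 mm in (pointer between the ridges, 3 to 12 N), flush with the rack sides' tops and outer faces within 8 mm, within 5 degrees of parallel and 7 degrees of upright (all of step 2 and velocity of joint sled between -0.01 and 0.01 m/s); the arm keeps its last pose, push and grip.
It fails at once if the sled is run onto its end stop (value of joint sled above 0.038 m).
It fails at once if the rail is rammed against the rack with more than 25 N (contact force between rail and rack above 25 N).
It fails at once if a bystander is knocked over or shoved more than 30 mm (distance of any of jar_wide, jar_slim, tin, jar_big, bottle, dish from where it was at the start of the episode above 0.03 m or angle between any of jar_wide, jar_slim, tin, jar_big, bottle, dish's own z axis and vertical above 0.3 rad).
It also fails if it takes over 58 s, if anything falls off the work surface, if the arm or the gripper's body presses on something with over 40 N, if the wrist force passes 120 N, or if a joint passes its speed limit or range.

## Working session

There is one attempt and no reset: what is moved stays moved. The work goes in short steps, Python scripts to look and compute and a tool call to move; the robot and the scene stay as the last step left them, time stands still between calls to the robot, and variables do not carry over. Pictures are saved under pics/ and viewed, at most 10 in all, crops included, and the job is handed in when it is done.

Besides the shell and the picture viewer there is one more tool, called after "Call:" as name(argument=value, ...) on one line, values as JSON. send_rows: Moves the arm, as the interface text tells. Its arguments: {"type":"object","properties":{"plan":{"type":"array","items":{"type":"number"}},"squeeze":{"type":"number"}},"required":["plan"]}

```bash
mkdir -p pics; ls; python3 - <<'E'
from station import manip
import cv2,numpy as np
print(manip.get_state())
for n in ("top","side"):
    p,d=manip.read_camera(n); cv2.imwrite(f"pics/{n}0.png",p[...,::-1]); np.savez(f"{n}0.npz",p=p,d=d)
    print(n,manip.get_calibration(n))
print(manip.get_calibration("wrist"))
E
```

```text
pics
{'clock': 0.0, 'qpos': array([-1.24348264,  0.61592258, -0.01262372,  1.42489147,  0.00811462,
        1.10337841, -0.04041211]), 'qd': array([-0.00028964, -0.00128525, -0.00044104, -0.00063052,  0.00018503,
        0.00077208, -0.00031854]), 'tau': array([ 5.94515568e-04, -4.58950496e+01,  2.08980334e-01, -1.65748644e+01,
       -6.11458160e-02,  2.03573186e-02,  2.22696731e-04]), 'ee_pos': array([224.92958645, 609.00313924, 217.48143242]), 'eef_rot': array([-3.13904367e+00,  4.51196567e-05,  2.78784598e+00]), 'force': array([-0.22805678,  0.1116929 , -0.79258051]), 'moment': array([-0.03197382,  0.0109412 ,  0.04146275]), 'finger_force': 0.0, 'gripper_width': 0.9972721017232122}
top {'mtx': array([[456.86274134,   0.        , 275.49751219],
       [  0.        , 456.86274134, 218.35282597],
       [  0.        ,   0.        ,   1.        ]]), 'distortion': array([-0.12777789,  0.        ,  0.        ,  0.        ,  0.        ]), 'xyz': array([-259.34619237, -335.28356867, 1496.25223094]), 'attitude': array([-2.60823643, -0.00521416, -1.21469524])}
side {'mtx': array([[478.9436
[... 252 characters left out ...]
621, -1276.1967702 ,   937.30369108]), 'attitude': array([-2.12118995,  0.01935251, -0.45999978])}
{'mtx': array([[364.11241823,   0.        , 284.0906392 ],
       [  0.        , 364.11241823, 210.52096197],
       [  0.        ,   0.        ,   1.        ]]), 'distortion': array([-0.09449188,  0.        ,  0.        ,  0.        ,  0.        ]), 'mount': array([[ 1.70333458e-03, -9.68990108e-01, -2.47093644e-01,
         6.71950678e+01],
       [ 9.99998050e-01,  1.89746479e-03, -5.47538777e-04,
         5.80532328e-01],
       [ 9.99411147e-04, -2.47092229e-01,  9.68991451e-01,
        -1.66494222e+02],
       [ 0.00000000e+00,  0.00000000e+00,  0.00000000e+00,
         1.00000000e+00]])}
```

View pics/top0.png

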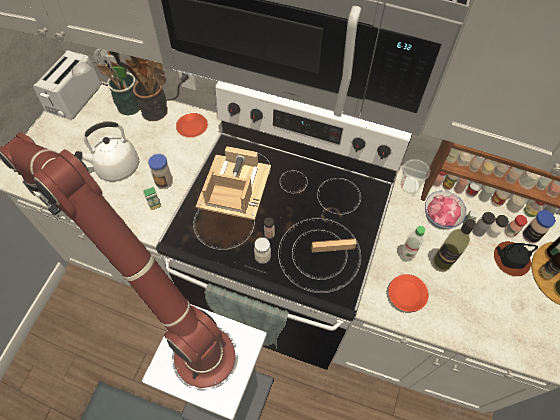

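View pics/side0.png

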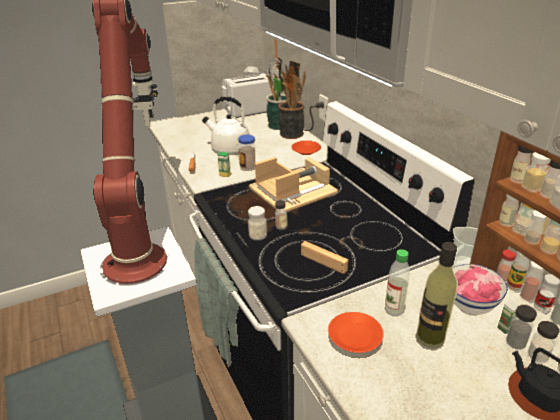

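The top view shows the rail at about (333,245). The rack on its jig is at (235,185), with its spring block behind at (240,155). The two jars stand at (262,250) and (269,228). The side view agrees, with the rail at (325,257) and the rack at (285,180).

```bash
cat > h.py <<'E'
import numpy as np, cv2
from station import manip
from scipy.spatial.transform import Rotation as R
def cloud(d,K,dist,Rm,t):
    h,w=d.shape; u,v=np.meshgrid(np.arange(w),np.arange(h))
    n=cv2.undistortPoints(np.stack([u,v],-1).reshape(-1,1,2).astype(float),K,dist).reshape(h,w,2)
    P=np.dstack([n*d[...,None],d]); return P@Rm.T+t
def fixed(n,d):
    c=manip.get_calibration(n); return cloud(d,c["mtx"],c["distortion"],R.from_euler("xyz",c["attitude"]).as_matrix(),c["xyz"])
def wrist():
    s=manip.get_state(); p,d=manip.read_camera("wrist"); c=manip.get_calibration("wrist"); M=c["mount"]
    Rt=R.from_euler("xyz",s["eef_rot"]).as_matrix()
    return s,p,d,cloud(d,c["mtx"],c["distortion"],Rt@M[:3,:3],Rt@M[:3,3]+s["ee_pos"])
def rect(X,m):
    r=cv2.minAreaRect(X[m][:,:2].astype(np.float32)); return r,len(X[m])
def wood(p):
    h=cv2.cvtColor(p,cv2.COLOR_RGB2HSV); return (h[...,0]>8)&(h[...,0]<28)&(h[...,1]>60)&(h[...,2]>110)
E
python3 - <<'E'
from h import *
z=np.load("top0.npz"); p,d=z["p"],z["d"]; X=fixed("top",d); w=wood(p)&(d>0)
print("surf",X[300,330],X[200,300])
roi=np.zeros_like(w); roi[232:258,305:362]=1
print("rail",rect(X,w&roi&(X[...,2]>32)), np.median(X[w&roi&(X[...,2]>32)],0))
roi[:]=0; roi[140:222,190:275]=1
m=w&roi
for lo,hi in ((5,25),(75,95),(110,135)):
    print(lo,rect(X,m&(X[...,2]>lo)&(X[...,2]<hi)))
pts=X[m&(X[...,2]>112)]; print(np.round(pts[::6]).astype(int).tolist())
for n,(u,v) in dict(wide=(262,242),slim=(268,221),tin=(333,213)).items(): print(n,X[v,u].round())
# tall things over the hob
q=(X[...,2]>30)&(X[...,0]>350)&(X[...,0]<850)&(X[...,1]>-450)&(X[...,1]<450)
nn,l,st,_=cv2.connectedComponentsWithStats(q.astype(np.uint8))
for i in range(1,nn):
    if st[i,4]>15: a=X[l==i]; print(st[i],a.min(0).round(),a.max(0).round())
E
```

```text
surf [ 332.48840489 -325.59486351   -6.03139993] [ 6.83081306e+02 -9.50287117e+01 -3.22719716e-01]
rail (((524.9733276367188, -276.1085510253906), (27.641510009765625, 160.84429931640625), 25.318567276000977), 285) [ 523.17523993 -276.86892655   42.46430683]
5 (((648.759521484375, 169.64471435546875), (267.7276306152344, 238.83570861816406), 7.004235744476318), 1385)
75 (((654.2105712890625, 169.15057373046875), (258.064208984375, 160.47604370117188), 6.6252007484436035), 373)
110 (((576.8609619140625, 161.46084594726562), (100.60482788085938, 162.581787109375), 6.955600738525391), 226)
[[613, 247, 121], [611, 233, 125], [600, 241, 122], [596, 239, 122], [590, 240, 124], [587, 235, 123], [586, 235, 119], [579, 235, 121], [630, 96, 122], [573, 228, 126], [621, 92, 129], [571, 227, 123], [561, 234, 127], [616, 86, 126], [610, 92, 125], [557, 229, 122], [613, 85, 118], [603, 93, 121], [547, 228, 122], [538, 236, 125], [589, 91, 128], [538, 224, 123], [529, 236, 124], [582, 92, 125], [525, 230, 125], [584, 89, 118], [527, 223, 121], [521, 228, 120], [571, 80, 127], [568, 86, 122], [565, 81, 121], [550, 86, 127], [546, 81, 129], [545, 77, 126], [538, 82, 120]]
wide [410. -45. 102.]
slim [495. -34. 103.]
tin [ 673. -233.   -2.]
[  120     0   368   136 33268] [ 562. -450.  574.] [684. 450. 995.]
[ 202  146   56   66 1993] [515.  75.  30.] [786. 250. 133.]
[152 155  20  30 369] [540. 407.  30.] [610. 450. 141.]
[144 187  15  18 188] [439. 402.  31.] [489. 449. 103.]
[264 218  11  18 168] [475. -56.  30.] [514. -19. 104.]
[254 238  17  23 327] [372. -76.  31.] [430. -18. 112.]
[312 239  45  10 300] [ 480. -351.   30.] [ 569. -201.   53.]
```

Call:
send_rows(plan=[0.025,-0.035,0,-0.035,0,0.025,-0.035,0,-0.035,0,0.025,-0.035,0,-0.035,0,0.025,-0.035,0,-0.035,0,0.025,-0.035,0,-0.035,0,0.025,-0.035,0,-0.035,0,0.025,-0.035,0,-0.035,0,0.025,-0.035,0,-0.035,0])

```text
clock: 0.9
ee_pos: [425.7, 328.0, 218.4]
eef_rot: [-3.141, -0.0, 2.507]
force: [0.6, -0.6, -0.6]
gripper_width: 0.999
finger_force: 0.0
```

Call:
send_rows(plan=[0.008,-0.045,0,-0.035,0,0.008,-0.045,0,-0.035,0,0.008,-0.045,0,-0.035,0,0.008,-0.045,0,-0.035,0,0.008,-0.045,0,-0.035,0,0.008,-0.045,0,-0.035,0,0.008,-0.045,0,-0.035,0,0.008,-0.045,0,-0.035,0,0.008,-0.045,0,-0.035,0,0.008,-0.045,0,-0.035,0])

```text
clock: 1.9
ee_pos: [505.0, -121.9, 218.4]
eef_rot: [-3.141, -0.001, 2.157]
force: [1.5, 0.5, 0.2]
gripper_width: 1.004
finger_force: 0.0
```

Call:
send_rows(plan=[0.005,-0.04,0,-0.035,0,0.005,-0.04,0,-0.035,0,0.005,-0.04,0,-0.035,0,0.005,-0.04,0,-0.04,0,0,0,0,0,0,0,0,0,0,0,0,0,0,0,0])

```text
clock: 2.6
ee_pos: [525.3, -278.2, 218.1]
eef_rot: [3.141, -0.002, 2.015]
force: [0.7, 0.6, -0.6]
gripper_width: 1.001
finger_force: 0.0
```

```bash
python3 - <<'E'
from h import *
s,p,d,X=wrist(); cv2.imwrite("pics/w1.png",p[...,::-1]); np.savez("w1.npz",p=p,d=d,X=X)
print(s["ee_pos"],s["eef_rot"],s["qpos"])
m=wood(p)&(d>0)&(X[...,2]>34)&(X[...,2]<60)&(np.hypot(X[...,0]-525,X[...,1]+277)<110)
print(rect(X,m),np.median(X[m],0))
E
```

```text
[ 525.34076272 -278.23564514  218.116732  ] [ 3.14143192e+00 -2.26160502e-03  2.01525214e+00] [ 0.26021851  0.54193772  0.30825601  1.5985313  -0.18503764  1.03162918
  1.06706684]
(((528.8184814453125, -274.57135009765625), (22.61655044555664, 158.0204620361328), 25.83291244506836), 3707) [ 526.52173784 -269.73719534   44.36316842]
```

View pics/w1.png

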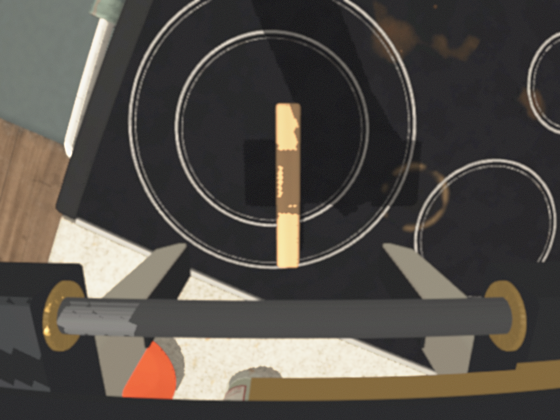

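The wrist view shows the rail upright in the picture at about (288,185), lying almost exactly across the jaws.

Call:
send_rows(plan=[0.0035,0.0035,-0.04,0.007,0,0,0,-0.04,0,0,0,0,-0.04,0,0,0,0,-0.04,0,0,0,0,-0.025,0,0,0,0,-0.015,0,0,0,0,-0.013,0,0,0,0,0,0,0,0,0,0,0,0])

```text
clock: 3.55
ee_pos: [529.5, -277.0, 6.6]
eef_rot: [3.141, 0.001, 2.02]
force: [-0.7, -0.3, -0.2]
gripper_width: 0.997
finger_force: 0.0
```

Call:
send_rows(plan=[0,0,0,0,1,0,0,0,0,1,0,0,0,0,1,0,0,0,0,1,0,0,0,0,1,0,0,0,0,1,0,0,0,0,1,0,0,0,0,1,0,0,0,0,1,0,0,0,0,1], squeeze=35)

```text
clock: 4.55
ee_pos: [528.6, -276.8, 5.6]
eef_rot: [-3.141, -0.0, 2.02]
force: [-0.4, -0.1, -0.9]
gripper_width: 0.235
finger_force: 35.0
```

Call:
send_rows(plan=[0,0,0.02,0,1,0,0,0.04,0,1,0,0,0.04,0,1,0,0,0.04,0,1,0,0,0.04,0,1,0,0,0.02,0,1,0,0,0,0,1,0,0,0,0,1,0,0,0,0,1])

```text
clock: 5.45
ee_pos: [527.5, -275.9, 203.4]
eef_rot: [-3.139, -0.004, 2.02]
force: [-0.0, -0.4, -1.1]
gripper_width: 0.233
finger_force: 35.0
```

Call:
send_rows(plan=[-0.0075,0.0425,0,-0.033,1,-0.0075,0.0425,0,-0.033,1,-0.0075,0.0425,0,-0.033,1,-0.0075,0.0425,0,-0.033,1,-0.0075,0.0425,0,-0.033,1,-0.0075,0.0425,0,-0.033,1,-0.0075,0.0425,0,-0.033,1,-0.0075,0.0425,0,-0.033,1,-0.0075,0.0425,0,-0.033,1,-0.0075,0.0425,0,-0.033,1])

```text
clock: 6.45
ee_pos: [452.1, 149.6, 204.1]
eef_rot: [-3.138, 0.001, 1.688]
force: [0.5, 1.2, -0.9]
gripper_width: 0.235
finger_force: 35.0
```

Call:
send_rows(plan=[0,0,0,0,1,0,0,0,0,1,0,0,0,0,1,0,0,0,0,1])

```text
clock: 6.85
ee_pos: [453.8, 146.2, 205.3]
eef_rot: [-3.141, 0.001, 1.686]
force: [-0.3, -0.2, -1.7]
gripper_width: 0.232
finger_force: 35.0
```

```bash
python3 - <<'E'
from h import *
s,p,d,X=wrist(); cv2.imwrite("pics/w2.png",p[...,::-1]); np.savez("w2.npz",p=p,d=d,X=X)
print(s["ee_pos"],s["eef_rot"],s["gripper_width"],s["finger_force"])
q=wood(p)&(d>0)
for a in ((185,235),(115,135)):
    m=q&(X[...,2]>a[0])&(X[...,2]<a[1]); print(a,rect(X,m),X[m].min(0),X[m].max(0),np.median(X[m],0))
t,dt=manip.read_camera("top"); np.savez("top1.npz",p=t,d=dt); Y=fixed("top",dt)
m=wood(t)&(dt>0)&(np.hypot(Y[...,0]-s["ee_pos"][0],Y[...,1]-s["ee_pos"][1])<100)&(Y[...,2]>185)&(Y[...,2]<245)
print("top",rect(Y,m))
E
```

```text
[453.84915541 146.19241513 205.27369691] [-3.14075440e+00  1.04149122e-03  1.68628786e+00] 0.23199108141687771 34.99666213989258
(185, 235) (((441.00921630859375, 153.61370849609375), (0.7024564743041992, 2.2667577266693115), 60.80860900878906), 14) [439.90419012 152.75427764 206.73509483] [441.82732058 154.13212809 230.1206241 ] [440.54600633 153.72901786 214.74730978]
(115, 135) (((578.5702514648438, 168.36172485351562), (96.0889663696289, 146.5479278564453), 6.6374993324279785), 2864) [522.72311219 100.39713052 115.11778742] [634.2268352  246.25050157 126.61118553] [567.84023394 233.59337433 124.36156232]
top (((449.17095947265625, 147.93511962890625), (27.129812240600586, 161.6290283203125), 8.375821113586426), 244)
```

View pics/w2.png

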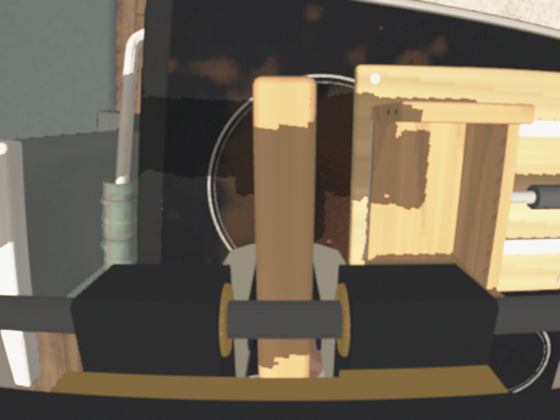

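The wrist view shows the rail held at columns 255–315 with its left end at row 77. The rack's left side top is at row about 110, and its front ends are at column about 373.

```bash
python3 - <<'E'
from h import *
z=np.load("w2.npz"); p,d,X=z["p"],z["d"],z["X"]; q=wood(p)&(d>0)
m=q&(X[...,2]>235)&(X[...,2]<255)
a=np.deg2rad(6.8); ex=np.array([np.cos(a),np.sin(a)]); ey=np.array([-ex[1],ex[0]])
o=np.array([453.85,146.19])
A=X[m]; A=A[np.abs((A[:,:2]-o)@ex)<40]; print("rail",len(A),cv2.minAreaRect(A[:,:2].astype(np.float32)),np.median(A[:,2]))
f=lambda P,v:np.percentile((P[:,:2]-o)@v,[1,99]).round(1)
print("rail ex,ey rel tcp",f(A,ex),f(A,ey))
B=X[q&(X[...,2]>118)&(X[...,2]<130)]; L=B[(B[:,:2]-o)@ey>50]; print("Lside",len(L),f(L,ex),f(L,ey),np.median(L[:,2]), cv2.minAreaRect(L[:,:2].astype(np.float32)))
T=np.load("top1.npz"); Y=fixed("top",T["d"])
for nm,Z in(("t0",np.load("top0.npz")),("t1",T)):
    Y=fixed("top",Z["d"]); k=wood(Z["p"])&(Y[...,2]>112)&(Y[...,2]<132)&(Y[...,0]>500)&(Y[...,0]<650)&(Y[...,1]>60)&(Y[...,1]<265); C=Y[k]
    print(nm,len(C),f(C,ex),f(C,ey))
k=wood(T["p"])&(Y[...,2]>230)&(np.hypot(Y[...,0]-o[0],Y[...,1]-o[1])<100)&(Y[...,2]<255);C=Y[k]; print("rail top",len(C),f(C,ex),f(C,ey))
E
```

```text
rail 15258 ((452.29986572265625, 168.6305389404297), (37.14300537109375, 119.86968231201172), 6.390129089355469) 244.01820132228136
rail ex,ey rel tcp [-9.6 11.6] [-35.   81.2]
Lside 2801 [ 79.3 172.9] [66.3 80.3] 124.38128325041347 ((570.9242553710938, 234.0821533203125), (96.02550506591797, 14.334619522094727), 7.172652244567871)
t0 206 [ 74.  171.1] [-80.1  80.9]
t1 107 [ 74.3 169.9] [-80.9  -0.7]
rail top 178 [-14.6   8.8] [-77.7  82.3]
```

Call:
send_rows(plan=[0,0,-0.03,0.005,1,0,0,-0.03,0,1,0,0,-0.03,0,1,0,0,-0.02,0,1,0,0,-0.0095,0,1,0,0,0,0,1,0,0,0,0,1,0,0,0,0,1])

```text
clock: 7.75
ee_pos: [454.7, 148.3, 87.3]
eef_rot: [3.139, -0.001, 1.695]
force: [-0.5, 0.2, -1.0]
gripper_width: 0.233
finger_force: 35.0
```

Call:
send_rows(plan=[0.012,0.0015,0,0,1,0.012,0.0015,0,0,1,0.01,0.001,0,0,1,0.008,0.001,0,0,1,0.006,0.001,0,0,1,0.004,0.0005,0,0,1,0,0,0,0,1,0,0,0,0,1,0,0,0,0,1])

```text
clock: 8.65
ee_pos: [505.1, 154.7, 86.1]
eef_rot: [-3.141, -0.0, 1.695]
force: [0.2, 0.6, -0.8]
gripper_width: 0.235
finger_force: 35.0
```

```bash
python3 - <<'E'
from h import *
s,p,d,X=wrist(); cv2.imwrite("pics/w3.png",p[...,::-1]); q=wood(p)&(d>0)
o=s["ee_pos"]; a=np.deg2rad(6.9); ex=np.array([np.cos(a),np.sin(a)]); ey=np.array([-ex[1],ex[0]])
print(o,s["eef_rot"],s["force"])
f=lambda P,v:np.percentile((P[:,:2]-o[:2])@v,[1,99]).round(1)
m=q&(X[...,2]>112)&(X[...,2]<135); P=X[m]; u=(P[:,:2]-o[:2])@ex
v=(P[:,:2]-o[:2])@ey
A=P[(u<15)&(u>-25)&(v>40)]; L=P[(u>18)&(v>50)]
for n,B in(("rail",A),("L",L)): print(n,len(B),f(B,ex),f(B,ey),np.median(B[:,2]),cv2.minAreaRect(B[:,:2].astype(np.float32)))
E
```

```text
[505.14330329 154.66747823  86.0622869 ] [-3.14078233e+00 -3.42281228e-05  1.69486918e+00] [ 0.20967511  0.59804422 -0.76546011]
rail 7500 [-9.9 11.3] [40.4 81.8] 124.73423015238953 ((498.60418701171875, 215.50537109375), (22.1690673828125, 42.3967399597168), 7.11751651763916)
L 8092 [ 27.3 100.3] [64.1 77.8] 124.33316954065846 ((560.8478393554688, 232.9216766357422), (75.53099822998047, 13.981605529785156), 7.243880271911621)
```

View pics/w3.png

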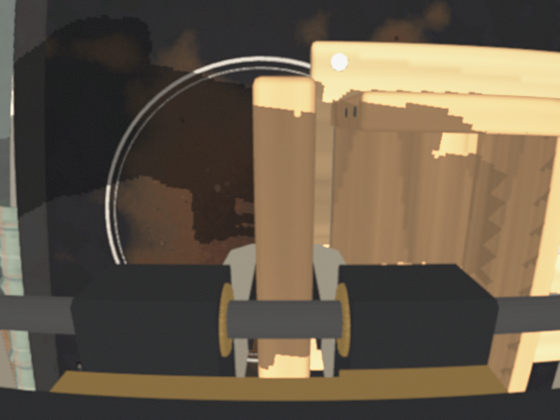

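The rail's left end is at row 78 and its back face at column 315. The left side's front face is at about columns 332–362, so the gap is about 16 mm. The rail sits about 4 mm too far left, so I'll correct that and close in.

Call:
send_rows(plan=[0.0005,-0.002,0,0,1,0.0005,-0.002,0,0,1,0.003,0.0004,0,0,1,0.003,0.0004,0,0,1,0.003,0.0004,0,0,1,0.002,0.0002,0,0,1,0.001,0.0001,0,0,1,0,0,0,0,1,0,0,0,0,1])

```text
clock: 9.6
ee_pos: [518.5, 152.2, 86.1]
eef_rot: [-3.141, -0.0, 1.695]
force: [-0.1, -0.6, -1.6]
gripper_width: 0.236
finger_force: 35.0
```

Call:
send_rows(plan=[0.001,0.0001,0,0,1,0.001,0.0001,0,0,1,0.001,0.0001,0,0,1,0.001,0.0001,0,0,1,0.001,0.0001,0,0,1,0.001,0.0001,0,0,1,0.001,0.0002,0,0,1,0.001,0.0002,0,0,1,0.001,0.0002,0,0,1,0,0,0,0,1])

```text
clock: 10.6
ee_pos: [527.4, 153.2, 86.0]
eef_rot: [-3.141, 0.0, 1.695]
force: [-2.4, -1.2, 0.1]
gripper_width: 0.235
finger_force: 35.0
```

Call:
send_rows(plan=[0.0015,0.0002,0,0,1,0.0015,0.0002,0,0,1,0.0015,0.0002,0,0,1,0.0015,0.0002,0,0,1,0.0015,0.0002,0,0,1,0.0015,0.0001,0,0,1,0.0015,0.0002,0,0,1,0.0015,0.0002,0,0,1,0.001,0.0001,0,0,1,0.0005,0,0,0,1])

```text
clock: 11.6
ee_pos: [539.5, 154.8, 85.9]
eef_rot: [-3.138, -0.0, 1.695]
force: [-6.3, -1.1, 2.4]
gripper_width: 0.231
finger_force: 35.0
```

Call:
send_rows(plan=[0,0,0,0,1,0,0,0,0,1,0,0,0,0,1,0,0,0,0,1,0,0,0,0,1,0,0,0,0,1,0,0,0,0,1,0,0,0,0,1,0,0,0,0,1,0,0,0,0,1])

```text
clock: 12.6
ee_pos: [539.5, 154.8, 85.9]
eef_rot: [-3.138, -0.0, 1.695]
force: [-5.2, -1.5, 3.2]
gripper_width: 0.238
finger_force: 35.0
```

```bash
python3 - <<'E'
from h import *
s,p,d,X=wrist(); q=wood(p)&(d>0)
o=s["ee_pos"]; a=np.deg2rad(6.9); ex=np.array([np.cos(a),np.sin(a)]); ey=np.array([-ex[1],ex[0]])
print(o,s["eef_rot"],s["force"],s["moment"])
f=lambda P,v:np.percentile((P[:,:2]-o[:2])@v,[1,99]).round(1)
m=q&(X[...,2]>112)&(X[...,2]<135); P=X[m]; u=(P[:,:2]-o[:2])@ex
v=(P[:,:2]-o[:2])@ey
A=P[(u<8)&(u>-25)&(v>40)]; L=P[(u>16)&(v>50)]
for n,B in(("rail",A),("L",L)): print(n,len(B),f(B,ex),f(B,ey),np.median(B[:,2]),cv2.minAreaRect(B[:,:2].astype(np.float32)))
t,dt=manip.read_camera("top"); sd,ds=manip.read_camera("side")
Y=fixed("top",dt); C=Y[wood(t)&(Y[...,2]>112)&(Y[...,2]<135)&(Y[...,0]>480)&(Y[...,0]<680)&(Y[...,1]>60)&(Y[...,1]<265)]
print("top",f(C,ex),f(C,ey))
J=np.hstack([cv2.resize(p[20:220,200:480],None,fx=1.4,fy=1.4),cv2.resize(sd[145:215,235:345],(440,280))]); cv2.imwrite("pics/w4.png",J[...,::-1])
E
```

```text
[539.51709714 154.7702164   85.87261995] [-3.13776602e+00 -2.92082175e-05  1.69494745e+00] [-5.22515413 -1.49863221  3.19604005] [-0.37557625  1.32360962 -0.01678105]
rail 6281 [-9.9  7.8] [40.5 81.8] 124.58642384989945 ((531.095703125, 215.3669891357422), (18.185148239135742, 42.419769287109375), 7.233542442321777)
L 9357 [16.8 99.3] [68.1 81.8] 124.33139563167646 ((588.9697265625, 236.38885498046875), (85.8260498046875, 14.106112480163574), 7.2156195640563965)
top [-14.9 100.9] [-78.7  81.3]
```

```bash
sleep 0; python3 -c "
import cv2;print(cv2.imread('pics/w4.png').shape)"
```

```text
(280, 832, 3)
```

View pics/w4.png

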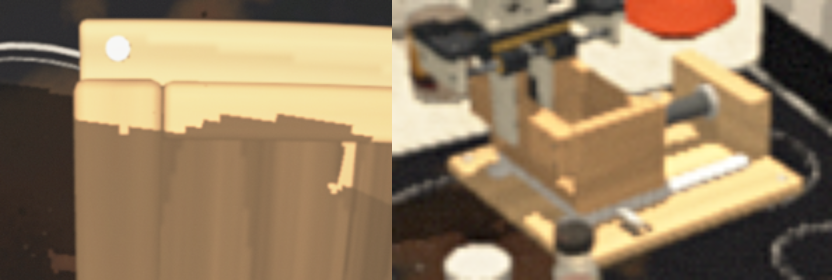

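The picture shows the rail's end and top level with the left side, with the joint closed at column 160. The numbers agree: both ends at 81.8 mm, tops at 124.6 and 124.3 mm. The sled is about 16–18 mm in, so a small nudge will centre it and then I'll hold.

Call:
send_rows(plan=[0.0005,0.0001,0,0,1,0.0005,0,0,0,1,0.0005,0.0001,0,0,1,0.0005,0,0,0,1,0,0,0,0,1,0,0,0,0,1,0,0,0,0,1,0,0,0,0,1,0,0,0,0,1,0,0,0,0,1])

```text
clock: 13.75
ee_pos: [541.1, 155.0, 85.8]
eef_rot: [-3.137, -0.0, 1.695]
force: [-6.3, -1.5, 2.9]
gripper_width: 0.232
finger_force: 35.0
```

Call:
send_rows(plan=[0,0,0,0,1,0,0,0,0,1,0,0,0,0,1,0,0,0,0,1,0,0,0,0,1,0,0,0,0,1,0,0,0,0,1,0,0,0,0,1,0,0,0,0,1,0,0,0,0,1])

```text
clock: 14.75
ee_pos: [541.1, 155.0, 85.8]
eef_rot: [-3.137, -0.0, 1.695]
force: [-6.2, -1.3, 3.5]
gripper_width: 0.232
finger_force: 35.0
```

Call:
send_rows(plan=[0,0,0,0,1,0,0,0,0,1,0,0,0,0,1,0,0,0,0,1,0,0,0,0,1,0,0,0,0,1,0,0,0,0,1,0,0,0,0,1,0,0,0,0,1,0,0,0,0,1])

```text
clock: 15.75
ee_pos: [541.1, 155.0, 85.8]
eef_rot: [-3.137, -0.0, 1.695]
force: [-6.6, -1.8, 2.1]
gripper_width: 0.234
finger_force: 35.0
```

Call:
send_rows(plan=[0,0,0,0,1,0,0,0,0,1,0,0,0,0,1,0,0,0,0,1,0,0,0,0,1,0,0,0,0,1,0,0,0,0,1,0,0,0,0,1,0,0,0,0,1,0,0,0,0,1])

```text
clock: 16.75
ee_pos: [541.1, 155.0, 85.8]
eef_rot: [-3.137, -0.0, 1.695]
force: [-6.6, -1.7, 2.6]
gripper_width: 0.234
finger_force: 35.0
```

```bash
python3 -c "
from station import manip
print(manip.finish_job())"
```

```text
the job is handed in; nothing more can be done
None
```

The job is handed in with the rail still held in the gripper, flush with the rack's left side (about 0.3 mm at top and end; right end not checked close up) and pressing steadily at about 6.6 N, which by my estimate puts the sled about 19 mm in; no verdict was returned.

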